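Stack the blue tote on the white one, turned end for end

ROBOT

A 6-joint arm with a two-finger parallel gripper is mounted at the origin on a cart in front of the work surface, level with it; the furniture and walls round the work are solid. World frame = base frame: x ahead of the robot, y to its left, z up, the work surface at z = 0. Lengths are in mm, angles in rad, forces in N, time in s.
With the tool pointing down it reaches from about 350 to 775 mm from the base axis. Payload 7.3 kg.
Tool frame: the origin (TCP) lies between the finger pads; the fingertips stand 14 mm ahead of it and the grasp point (between the pads) lies 5 mm behind it (r.nose_length is the z of the fingertips in the tool frame, in mm); z points along the fingers, y is the line along which they close (so a half turn about z gives the same grasp; the last joint's range is limited). The gripper opens to 92 mm and grips with 3 to 60 N. Pads are 19 mm wide; open, the fingers measure 130 mm over their backs; the gripper's body (75 mm by 190 mm) begins 47 mm behind the grasp point.
Start: joints at [1.138, 0.342, 1.524, -0, 1.275, -0.146], TCP at [148.499, 503.579, 240.741] pointing down, gripper open.
Joint ranges: [-2.53, 2.53], [-0.77, 2.02], [0.04, 2.7], [-1, 4.14], [0.28, 2.66], [-3.11, 3.11]. Speed limits (rad/s): [2.57, 2.57, 3.14, 3.14, 3.14, 3.14].

INTERFACE

Orientations are given as a 3x3 rotation matrix whose columns are the frame's x, y, z axes.
In Python, from bench import r, fingers, solve_ik, vision, ticket, telemetry gives the robot as it stands. The module is installed in compiled form; this text tells all that it offers. Calls block until the motion is done:
- r.move_pose(position, orientation): joint-space move of the TCP to a pose.
- r.move_linear(position, speed=150, rot=None): straight line of the TCP; rot=None keeps the orientation; speed is the mean speed in mm/s.
- r.move_j(angles): joint-space move.
- fingers.release() and fingers.gripper_close(strength=None): open the fingers fully, or close them until they stop; strength is the grip in N (None keeps the last).
- r.hold(seconds).
- solve_ik(position, orientation): joint angles nearest the present ones, or None.
- vision.camera(name): name is "side" or "top" or "wrist"; returns the picture (384x512x3 uint8, red, green, blue); there is no depth.
- vision.camera_params(name): a dict with "camera_matrix" (3x3 intrinsics, pixels), "rvec" (rotation vector, rad) and "tvec" (3), from world to camera coordinates, as OpenCV has them. Camera axes: x right, y down, z forward; pixel columns grow to the right and rows downward; lengths in mm; the calibration is good to about 2 mm. A picture is of the moment at which its call begins: read the wrist's pose just before it. camera_params takes no time and is no camera call; for the wrist camera it gives the pose at the moment of the call.
A pose or a line that the arm cannot do raises r.IKError and nothing moves.
- ticket.hand_in(): hands the job in; it is judged then, once.
Readings, each from a call of its own:
- telemetry.get_t(): time.
- telemetry.get_joint_pos(): joint angles.
- telemetry.get_joint_vel(): joint speeds.
- telemetry.get_joint_efforts(): joint torques, N m.
- telemetry.get_ee_pos(): TCP position.
- telemetry.get_tool_rot(): TCP orientation.
- telemetry.get_wrist_force(): force on the tool from outside, world axes, zero at the start.
- telemetry.get_ft_torque(): the same for the moment, N m.
- telemetry.get_grip_width(): opening from 0.0 (shut) to 1.0 (fully open).
- telemetry.get_grip_force(): force on a finger pad.
Only numpy, scipy, OpenCV 4.12 (cv2) and the standard library are available. Lean on these libraries where they do the work, as an engineer would, in place of code of your own. Each camera call takes 0.05 s, during which the arm holds its last target. There are 200 camera calls.

TASK

Stack the blue tote on top of the white tote that holds a battery. These are stack-and-nest totes: turn the blue one so that its yellow end lies over the plain end of the white tote, then it rests high and level on the white one's ledges instead of sinking into it. Leave the white tote where it stands, and leave the green tote alone.

Things in the scene. Friction and masses are not known exactly. Their poses are not given: they have to be found in the camera images.
- blue_mid (a point): centre (half-way up) of the loose empty blue tote, 160 g: open box 64 mm high, 140 (x) by 62 (y) at the rim, 112 by 42 at the foot, walls 3. +x end: yellow lip and patch; -x end plain; z up. Mid-length on each long side an upright grip pad, 34 long, from 2 mm below this centre up to the rim: 64 mm across y there; grip it 17 mm above this centre
- blue_yellow_end (a point): middle of the top of the blue tote's yellow lip: 71 mm along +x and 32 mm above blue_mid. The lip reaches 77 mm from the centre
- white_mid (a point): centre (half-way up) of the loose white tote, 350 g, a battery on its floor; shape and axes as the blue one. Inside its long walls are 4 ledges, 4 mm below the rim, at x = 22 and -46. A tote on top turned half round stands on them, its centre 60 mm above this one (play 6 mm in y, 10 in x); facing the same way it sinks: 33 mm
- green_mid (a point): centre (half-way up) of a green empty tote of the same shape and size, standing nearby: a bystander. (Obstacle behind and right of the white tote: an upright television, front at x = 0.60 m, from y = -0.03 m to the right end, 0.35 m high; swing past it well in front, e.g. by x = 0.40, y = 0, z = 0.30)

How it is judged:
By the outcome, as a careful person would: the job done as asked, in the order asked, and still so for the second after the job is handed in, with the robot touching nothing.
It also fails if it takes over 38 s, if anything falls off the work surface, if the arm or the gripper's body presses on something with over 40 N, if the wrist force passes 120 N, or if a joint passes its speed limit or range.

## Working session

There is one attempt and no reset: what is moved stays moved. The work goes in short steps, each a Python script; the robot and the scene stay as the last script left them, time stands still between calls to the robot, and variables do not carry over. Pictures are saved under pics/ and viewed, at most 10 in all, crops included, and the job is handed in when it is done.

```bash
mkdir -p pics; python3 - <<'E'
from bench import r, vision, telemetry
import cv2, numpy as np
for n in ("top","side"):
    im=vision.camera(n); cv2.imwrite(f"pics/{n}0.png",im[:,:,::-1])
    p=vision.camera_params(n); R=cv2.Rodrigues(np.array(p["rvec"],float))[0]
    print(n,p["camera_matrix"],-R.T@np.array(p["tvec"]).ravel(),R[2])
print(telemetry.get_t(), r.nose_length)
E
```

```text
top [[373.86792866   0.         252.90069419]
 [  0.         373.86792866 192.87062454]
 [  0.           0.           1.        ]] [ 355.67053897  105.09611969 1043.5706774 ] [ 0.08388929  0.01164202 -0.99640707]
side [[499.91881496   0.         262.58700337]
 [  0.         499.91881496 193.61968743]
 [  0.           0.           1.        ]] [ 241.0909306  -784.74322353  900.4455312 ] [ 0.1407051   0.73434754 -0.66402994]
0.1 14.0
```

View pics/top0.png

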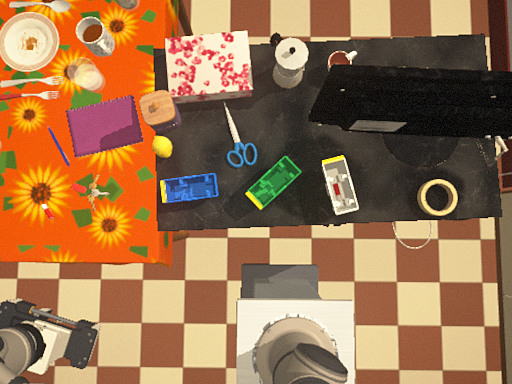

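View pics/side0.png

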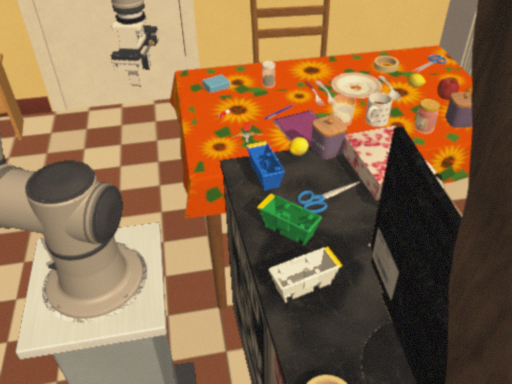

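The top view shows the blue tote at about (189,188) with its yellow end to the left at (163,190). The white tote is at (339,186), yellow end up at (332,160), and the green one lies between at (273,183). The side view agrees: blue (266,165), white (305,275).

```bash
cat > h.py <<'E'
import cv2, numpy as np
from bench import r, fingers, solve_ik, vision, ticket, telemetry
def rays(p,uv,z):
    R=cv2.Rodrigues(np.array(p["rvec"],float))[0]; t=np.array(p["tvec"],float).ravel()
    n=cv2.undistortPoints(np.array(uv,float).reshape(-1,1,2),np.array(p["camera_matrix"]),None).reshape(-1,2)
    d=np.c_[n,np.ones(len(n))]@R; c=-R.T@t
    return (c+d*((z-c[2])/d[:,2])[:,None])[:,:2]
def project(p,xyz):
    return cv2.projectPoints(np.array(xyz,float).reshape(-1,1,3),np.array(p["rvec"],float),np.array(p["tvec"],float),np.array(p["camera_matrix"]),None)[0].reshape(-1,2)
def mask(im,kind,near,rad):
    h,s,v=cv2.split(cv2.cvtColor(im,cv2.COLOR_RGB2HSV)); h=h.astype(int)
    if kind=="yellow": m=(h>22)&(h<34)&(s>140)&(v>130)
    elif kind=="blue": m=(h>100)&(h<125)&(s>120)&(v>50)
    else: m=(s<60)&(v>110)
    m=m.astype(np.uint8)*255
    k=np.zeros_like(m); cv2.circle(k,tuple(int(a) for a in near),int(rad),255,-1)
    return m&k
def biggest(m):
    c=max(cv2.findContours(m,cv2.RETR_EXTERNAL,cv2.CHAIN_APPROX_NONE)[0],key=cv2.contourArea)
    return c.reshape(-1,2)
def tote(im,p,kind,near,rad,z=64):
    """mid xy, yaw of +x axis, rect size, from outline at rim height"""
    y=mask(im,"yellow",near,rad); b=mask(im,kind,near,rad)
    yc=rays(p,[biggest(y).mean(0)],z)[0]
    pts=biggest(cv2.morphologyEx(y|b,cv2.MORPH_CLOSE,np.ones((3,3))))
    P=rays(p,pts,z).astype(np.float32)
    c,(w,h),a=cv2.minAreaRect(P); a=np.radians(a)
    if w<h: a+=np.pi/2
    c=np.array(c); u=np.array([np.cos(a),np.sin(a)])
    if u@(yc-c)<0: u=-u
    L=max(w,h)
    return c-3.5*u,np.arctan2(u[1],u[0]),(L,min(w,h)),yc
E
python3 - <<'E'
from h import *
for n,bn,wn,rad in (("top",(189,188),(339,186),36),("side",(266,165),(305,275),42)):
    im=cv2.imread(f"pics/{n}0.png")[:,:,::-1].copy(); p=vision.camera_params(n)
    for k,c in (("blue",bn),("white",wn)): print(n,k,tote(im,p,k,c,rad))
p=vision.camera_params("wrist");print(p["camera_matrix"],telemetry.get_tool_rot())
R=cv2.Rodrigues(np.array(p["rvec"],float))[0]; C=-R.T@np.array(p["tvec"],float).ravel(); print("cam in tool",np.array(telemetry.get_tool_rot()).T@(C-telemetry.get_ee_pos()), R@np.array(telemetry.get_tool_rot()))
E
```

```text
top blue (array([450.68523626, 281.80078433]), np.float64(1.7028221050718977), (150.1661376953125, 65.85726928710938), array([440.26785295, 354.29625905]))
top white (array([ 458.20841643, -109.9333088 ]), np.float64(0.268930500960541), (149.69381713867188, 70.46435546875), array([529.33053031, -92.47984242]))
side blue (array([449.85963123, 256.33818406]), np.float64(1.6923056647565815), (207.33680725097656, 77.71800994873047), array([551.69632999, 313.73724722]))
side white (array([ 459.7632797 , -126.55438501]), np.float64(0.2760502956872997), (155.9453582763672, 95.4464111328125), array([530.05543745, -96.23100829]))
[[331.52568089   0.         253.30125052]
 [  0.         331.52568089 183.73911873]
 [  0.           0.           1.        ]] [[-9.59156544e-01  2.82875196e-01 -5.89093139e-04]
 [ 2.82875728e-01  9.59155773e-01 -1.23511771e-03]
 [ 2.15647920e-04 -1.35131139e-03 -9.99999064e-01]]
cam in tool [ 7.65653441e+01  3.68500726e-02 -1.43667845e+02] [[-1.34303631e-04  9.99999896e-01 -4.36426105e-04]
 [-9.57991692e-01 -2.53826980e-04 -2.86795840e-01]
 [-2.86795921e-01  3.79574861e-04  9.57991626e-01]]
```

```bash
cat >> h.py <<'E'
def down(yaw):
    x=np.array([np.cos(yaw),np.sin(yaw),0]); z=np.array([0,0,-1.]); return np.c_[x,np.cross(z,x),z]
E
python3 - <<'E'
from h import *
Wy=.269+np.pi
print(solve_ik([400,0,300],down(2.8)))
r.move_pose([400,0,300],down(2.8)); r.move_pose([450,-108,240],down(Wy))
print(telemetry.get_t(),telemetry.get_joint_pos(),telemetry.get_ee_pos())
p=vision.camera_params("wrist"); im=vision.camera("wrist"); cv2.imwrite("pics/w1.png",im[:,:,::-1])
q=project(p,[[458,-110,64]])[0]; print(q)
try: print(tote(im,p,"white",q,150))
except Exception as e: print(e)
E
```

```text
[-1.92180801e-01  6.10519440e-02  1.71826810e+00 -4.44089210e-16
  1.36227261e+00 -1.42138447e+00]
2.9333 [-4.00191567e-01  2.28579230e-01  1.68617975e+00  3.43910065e-04
  1.22726249e+00 -2.23913521e+00] [ 450.00890856 -107.30088726  240.06732012]
[248.89442471 172.11591571]
(array([ 458.55290961, -113.12724417]), np.float64(0.24976622730876266), (149.16571044921875, 65.73149871826172), array([532.46041862, -86.99526341]))
```

View pics/w1.png

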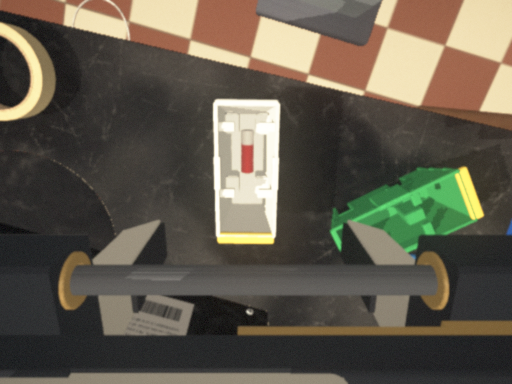

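The wrist view shows the white tote upright at columns 214–280 and rows 100–243, yellow lip at the bottom (246,239) and battery at (247,152). I'll check the yaw with line fits of the rim edges.

```bash
python3 - <<'E'
from h import *
im=cv2.imread("pics/w1.png")[:,:,::-1].copy(); p=vision.camera_params("wrist")
q=(247,172)
y=mask(im,"yellow",q,90); print("ybox",cv2.boundingRect(biggest(y)))
m=cv2.morphologyEx(y|mask(im,"white",q,90),cv2.MORPH_CLOSE,np.ones((3,3)))
pts=biggest(m); print(cv2.boundingRect(pts), cv2.minAreaRect(pts))
for row in range(100,246,8):
    xs=pts[pts[:,1]==row][:,0]
    if len(xs): print(row,xs.min(),xs.max(),rays(p,[[xs.min(),row],[xs.max(),row]],64).round(1).tolist())
E
```

```text
ybox (251, 243, 2, 1)
(212, 98, 69, 146) ((246.0, 170.5), (145.0, 68.0), 90.0)
100 214 278 [[399.5, -159.7], [383.6, -101.9]]
108 212 280 [[407.2, -159.8], [390.2, -97.9]]
116 212 279 [[414.4, -158.1], [397.5, -96.7]]
124 213 279 [[421.5, -155.4], [404.7, -94.6]]
132 213 279 [[428.9, -153.6], [412.0, -92.4]]
140 213 279 [[436.4, -151.8], [419.5, -90.2]]
148 213 278 [[444.1, -150.0], [427.2, -88.8]]
156 213 278 [[451.8, -148.2], [434.9, -86.6]]
164 213 279 [[459.7, -146.3], [442.3, -83.3]]
172 213 278 [[467.6, -144.4], [450.4, -81.9]]
180 213 278 [[475.7, -142.5], [458.4, -79.5]]
188 213 278 [[483.9, -140.5], [466.5, -77.1]]
196 214 277 [[491.9, -137.6], [474.9, -75.7]]
204 214 277 [[500.4, -135.6], [483.2, -73.2]]
212 215 276 [[508.7, -132.5], [491.9, -71.7]]
220 215 276 [[517.4, -130.4], [500.5, -69.2]]
228 215 276 [[526.2, -128.3], [509.2, -66.6]]
236 216 275 [[534.9, -125.2], [518.3, -65.0]]
```

```bash
python3 - <<'E'
from h import *
r.move_pose([400,0,300],down(2.6)); r.move_pose([450,282,240],down(1.703)); r.hold(.2)
print(telemetry.get_t(),telemetry.get_joint_pos(),telemetry.get_ee_pos())
p=vision.camera_params("wrist"); im=vision.camera("wrist"); cv2.imwrite("pics/b1.png",im[:,:,::-1])
q=project(p,[[450,282,64]])[0]; print(q)
try: print(tote(im,p,"blue",q,100))
except Exception as e: print(e)
E
```

```text
5.4917 [ 4.14016272e-01  3.53077522e-01  1.50881762e+00 -1.28384331e-04
  1.27918483e+00  2.82775308e-01] [450.36133536 281.30500441 240.30228315]
[251.95159878 165.23933034]
(array([452.42688741, 277.8046563 ]), np.float64(1.7020166652897168), (140.053466796875, 64.90857696533203), array([441.29164888, 358.31309019]))
```

View pics/b1.png

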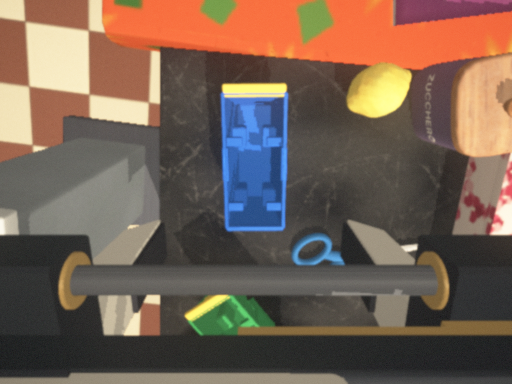

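Here blue spans columns 221–288. The yellow lip's outer edge is at row 84 and the plain end at row 230. The lip wasn't joined to the blue contour, so I'll take the end edges directly.

```bash
python3 - <<'E'
from h import *
im=cv2.imread("pics/b1.png")[:,:,::-1].copy(); p=vision.camera_params("wrist")
b=biggest(mask(im,"blue",(254,165),100)); y=biggest(mask(im,"yellow",(254,90),40))
print(cv2.boundingRect(b),cv2.boundingRect(y))
lo=y[:,1].min(); hi=b[:,1].max()
E=rays(p,[[np.median(y[y[:,1]==lo][:,0]),lo-.5],[np.median(b[b[:,1]==hi][:,0]),hi+.5]],64)
u=E[0]-E[1]; print(E,np.hypot(*u),np.arctan2(u[1],u[0]))
for row in (110,140,165,190,215,225):
    xs=b[b[:,1]==row][:,0]; A=rays(p,[[xs.min()-.5,row],[xs.max()+.5,row]],64); print(row,xs.min(),xs.max(),A.mean(0).round(1),np.hypot(*(A[0]-A[1])).round(1))
E
```

```text
(220, 93, 68, 139) (223, 84, 63, 6)
[[443.59466437 359.45758239]
 [435.80010521 208.05006577]] 151.6080183967774 1.519361071846299
110 221 287 [444.9 335.5] 63.3
140 222 286 [448.7 307.3] 63.0
165 222 286 [451.9 282.6] 64.4
190 224 285 [455.8 256.9] 62.8
215 224 285 [459.4 230. ] 64.3
225 225 284 [460.9 218.8] 62.8
```

```bash
python3 - <<'E'
from h import *
B=np.array([452.0,281.9]); R=down(1.705)
r.move_pose([*B,130],R); r.move_linear([*B,44],100); r.hold(.2)
print(telemetry.get_ee_pos(),telemetry.get_wrist_force())
fingers.gripper_close(20); print(telemetry.get_grip_width()*92,telemetry.get_grip_force(),telemetry.get_wrist_force())
r.move_linear([*B,240],150); r.hold(.2)
e=telemetry.get_ee_pos(); Rt=np.array(telemetry.get_tool_rot())
print(telemetry.get_t(),e,telemetry.get_grip_width()*92,telemetry.get_wrist_force())
p=vision.camera_params("wrist"); im=vision.camera("wrist"); cv2.imwrite("pics/g1.png",im[:,:,::-1])
E
```

```text
[452.30830719 282.03233602  44.58253495] [0.15546979 0.39214523 0.04023114]
64.3698154219597 19.99745786190033 [-0.34445374 -0.39715611  0.13713308]
9.4833 [451.80625302 281.81300772 239.38952255] 63.7616430443271 [ 0.2300469  -0.03542903 -1.76530865]
```

View pics/g1.png

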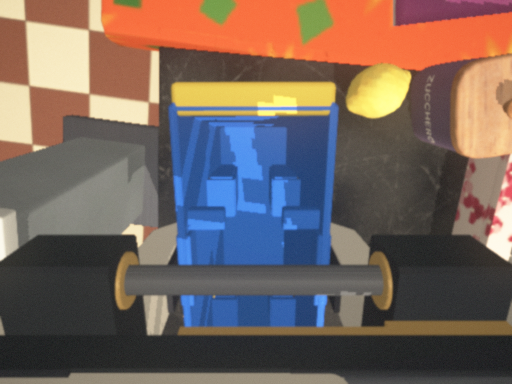

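The blue tote is held, with its yellow lip at rows 83–108 and columns 171–337, square to the gripper. Next I measure the lip offset along the tool axis, then carry it over.

```bash
python3 - <<'E'
from h import *
p=vision.camera_params("wrist"); e=np.array(telemetry.get_ee_pos()); Rt=np.array(telemetry.get_tool_rot())
A=rays(p,[[254,82.5],[172,95],[336,95]],e[2]+20)-e[:2]
print("along/lat",(A@Rt[:2,:2]).round(1))
dx=float((A@Rt[:2,:2])[0,0])-77   # tote mid ahead of TCP along tool x
dx=float(np.clip(dx-1,-4,4)); print("dx used",dx)
Wy=.252+np.pi; u=np.array([np.cos(Wy),np.sin(Wy)])
T=np.array([458.6,-113.1])-dx*u; print(T)
r.move_linear([452,282,290],150)
r.move_pose([400,0,300],down(2.6)); r.move_pose([*T,230],down(Wy)); r.move_linear([*T,125],120); r.hold(.3)
print(telemetry.get_t(),telemetry.get_ee_pos(),telemetry.get_grip_width()*92,telemetry.get_wrist_force())
for n in ("top","side"): cv2.imwrite(f"pics/{n}2.png",vision.camera(n)[:,:,::-1])
s=cv2.imread("pics/side2.png")[200:340,220:400]; cv2.imwrite("pics/side2c.png",cv2.resize(s,None,fx=4,fy=4,interpolation=cv2.INTER_CUBIC))
E
```

```text
along/lat [[ 77.9   1.2]
 [ 73.6 -28.4]
 [ 73.6  30.7]]
dx used -0.09097442000266653
[ 458.51189895 -113.12268368]
13.6333 [ 458.70078654 -113.19165581  125.36768399] 63.96865334683953 [-0.71777473  0.37115828 -1.59125179]
```

View pics/side2c.png

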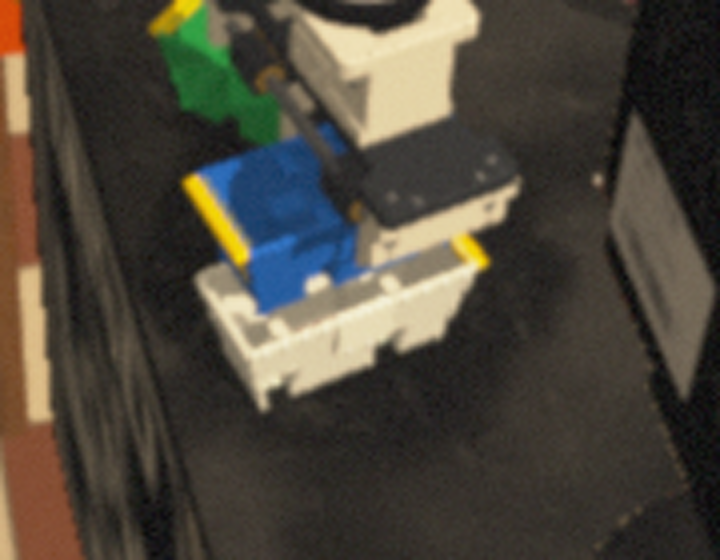

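The blue tote hovers over the white one, yellow end towards the robot over the plain end and aligned. Lowering with a force check.

```bash
python3 - <<'E'
from h import *
T=[458.5,-113.1]
for z in (116,112,109,107,105.5,104.5,103.8,103):
    r.move_linear([*T,z],30); r.hold(.1); f=telemetry.get_wrist_force(); e=telemetry.get_ee_pos(); print(z,np.round(e,1),np.round(f,1),np.round(telemetry.get_ft_torque(),2))
    if f[2]>2.5: break
print(telemetry.get_t())
cv2.imwrite("pics/side3.png",vision.camera("side")[:,:,::-1])
s=cv2.imread("pics/side3.png")[200:340,220:400]; cv2.imwrite("pics/side3c.png",cv2.resize(s,None,fx=4,fy=4,interpolation=cv2.INTER_CUBIC))
E
```

```text
116 [ 458.5 -113.1  116. ] [ 0.5  1.  -1.3] [ 0.03 -0.04  0.03]
112 [ 458.5 -113.1  112. ] [-0.3 -0.2 -2. ] [ 0.03 -0.01 -0.02]
109 [ 458.5 -113.1  109. ] [-0.5 -0.5 -1.4] [0.04 0.04 0.01]
107 [ 458.5 -113.1  107. ] [-0.2  0.2 -0.7] [0.01 0.   0.03]
105.5 [ 458.5 -113.1  105.5] [-0.1 -0.9 -1.4] [ 0.01  0.02 -0.  ]
104.5 [ 458.5 -113.1  104.5] [-0.4  0.4 -2. ] [0.12 0.06 0.04]
103.8 [ 458.6 -113.1  104. ] [0.  0.4 2.7] [0.14 0.11 0.01]
16.4167
```

View pics/side3c.png

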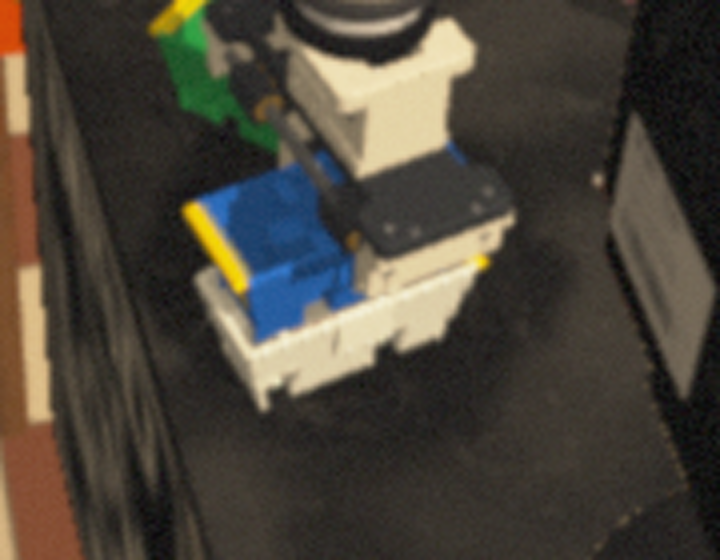

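Contact came at a TCP height of 104 mm, exactly the ledge height. The picture shows blue standing just inside the white rim, so I release and look.

```bash
python3 - <<'E'
from h import *
fingers.release(); r.hold(.2); e=telemetry.get_ee_pos()
r.move_linear([e[0],e[1],245],120); r.move_pose([400,0,300],down(2.6)); r.move_pose([400,150,300],down(2.4)); r.hold(.3)
print(telemetry.get_t(),telemetry.get_wrist_force())
im=vision.camera("top"); p=vision.camera_params("top"); q=project(p,[[458.6,-113.1,124]])[0]
cv2.imwrite("pics/top4.png",im[:,:,::-1]); 
try: print(tote(im,p,"blue",q,36,124))
except Exception as x: print(x)
S=vision.camera("side"); cv2.imwrite("pics/side4.png",S[:,:,::-1])
a=im[130:230,270:400][:,:,::-1]; b=S[190:330,220:400][:,:,::-1]
rs=lambda i:cv2.resize(i,(400,int(400*i.shape[0]/i.shape[1])),interpolation=cv2.INTER_CUBIC)
a,b=rs(a),rs(b); H=max(a.shape[0],b.shape[0]); o=np.zeros((H,800,3),np.uint8); o[:a.shape[0],:400]=a; o[:b.shape[0],400:]=b
cv2.imwrite("pics/end.png",o)
E
```

```text
20.5583 [ 0.99463777 -0.12516756  0.26253159]
(array([ 458.53327842, -108.58589892]), np.float64(-2.8665556074734844), (148.86276245117188, 74.64136505126953), array([ 387.84177909, -131.68379724]))
```

View pics/end.png

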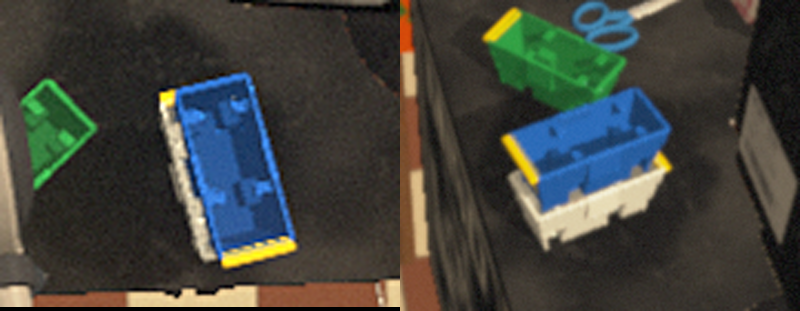

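The end views show the blue tote high and level on the white one, yellow end over the plain end, with the green tote untouched and the arm clear.

```bash
python3 -c "
from bench import ticket,telemetry
print(ticket.hand_in(),telemetry.get_t())"
```

```text
the job is handed in; nothing more can be done
the job is handed in; nothing more can be done
```

The blue tote is stacked high and level on the white tote, its yellow end over the white's plain end; I left the green tote alone, and the job was handed in at about 21 s (limit 38 s).

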